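# Clamp a concrete core in the core jig

### The job

Slide the concrete core along the vee of the core jig until its end sits fully against the length stop, pushing gently. Then take the clamp crank by its spinning grip and wind it clockwise, seen from above, until the rubber pad holds the core firmly (the grip then takes 3 to 6 N more than it did running free), no tighter, and let go. Leave the other things on the bench where they are.

Things in the scene. Friction and masses are not known exactly. Their poses are not given: they have to be found in the camera images.
- stop_face (a point): Centre of the length stop's face, a dark steel plate (56 wide, 70 mm tall) standing across the far end of the jig's vee. Axes are the jig's: y points along the vee towards the stop and out through it, z up, x across the vee. The vee runs from 2 to 225 mm before this point (-y). The crank's axis is 45 mm before it.
- vee: Steel angle-iron vee of the jig, opening upward at 90 degrees, 223 mm long, apex 22 mm and edges 57 mm above the bench; it carries the core with the core's axis 60 mm above the bench. Origin under the crank axis, on the bench top; y along the vee towards the stop. The jig is a grey plate 200 x 300 x 14 mm with a red crosshead (190 x 44 mm, 146 to 180 mm high) over the vee, at the crank axis.
- core: Grey concrete core, 54 mm diameter, 160 mm long, 0.6 to 0.85 kg, lying in the vee 15 to 50 mm short of the stop, partly under the clamp. Origin midway along, on its underside; y along its axis, towards the stop. It slides along the vee under 3 to 13 N. A push or knock of more than 40 N chips it, so meet the stop slowly.
- core_mid (a point): Centre of the core, on its axis, 80 mm from either end.
- core_end (a point): Centre of the core's end face that is nearer to the stop; home means it touches stop_face (within 2 mm). The opposite end face, 160 mm behind it, is the one to push: with the core home it is still 93 mm clear of the crosshead's side and 47 mm clear of the grip's sweep overhead.
- crank_axis (a point): Point on the clamp crank's vertical axis, 254 mm above the bench, level with the middle of the grip. The crank stays at its height as it turns. Clockwise from above lowers the rubber pad (44 x 44 mm) by 14 mm a turn; it starts 13 to 32 mm above the core, so 0.9 to 2.4 turns, then it tightens by about 120 N per radian. The screw holds where it is left.
- grip_mid (a point): Middle of the crank's black upright grip, a cylinder 25 mm diameter and 58 mm tall that spins freely on its pin, 55 mm from crank_axis, any direction at the start; bottom 225, top 283 mm above the bench. The steel crank arm is below it (top at 222 mm). Running free it takes about 5 N along its path; firmly clamped (75 to 150 N on the core) 3 to 6 N more, so go by the rise. Above 180 N on the core it chips.
- grip: The same grip as a  origin on its axis, at its lower end.
- spare_core_mid (a point): Centre of a second core of the same size, standing on end behind the jig. Leave.
- offcut: Concrete offcut disc, 54 mm diameter, 22 mm thick, behind the jig; origin at its underside. Leave.
- cube_a: 50 mm mortar cube behind the jig; origin at its underside. Leave.
- cube_b: 50 mm mortar cube left of the jig; origin at its underside. Leave.
- oil: White bottle with red cap, 60 mm diameter, 160 mm tall, at the left; origin at its underside. Leave.
- mallet: Rubber mallet, 260 mm long, lying in front of the jig. Leave.
- brush: Wooden brush lying at the right. Leave.
- calliper: Digital calliper, 230 mm long, lying at the right. Leave.

How it is judged (in metres and radians):
On the way, in this order (a step that is already met when the one before it is completed fails the run):
1. the core is home against the length stop, not yet clamped (y of core_end in the frame of stop_face above -0.002 m and contact force between core and vee below 40 N), for 0.2 s.
2. the core is clamped while the fingers are on the crank's grip (y of core_end in the frame of stop_face above -0.002 m and contact force between core and vee above 60 N and contact force between the fingers and grip above 0.5 N), for 0.1 s.
At the end, for the whole second after the job is handed in: The core's end is against the length stop (within 2 mm) and the clamp presses it into the vee with 60 to 180 N, at rest, with the crank let go (y of core_end in the frame of stop_face above -0.002 m and contact force between core and vee between 60 and 180 N and linear speed of core below 0.01 m/s); the robot touches nothing.
It fails at once if the core is over-clamped (pressed into the vee with more than 180 N) (contact force between core and vee above 180 N).
It fails at once if the core is pushed or knocked with more than 40 N (contact force between any of the fingers, the arm and core above 40 N).
It fails at once if another thing on the bench is moved by more than 30 mm (distance of any of spare_core_mid, offcut, cube_a, cube_b, oil, mallet, brush, calliper from where it was at the start of the episode above 0.03 m).
It also fails if it takes over 64 s, if anything falls off the work surface, if the arm or the gripper's body presses on something with over 40 N, if the wrist force passes 120 N, or if a joint passes its speed limit or range.

### The arm

A 6-joint arm with a two-finger parallel gripper is mounted at the origin on the work surface. World frame = base frame: x ahead of the robot, y to its left, z up, the work surface at z = 0. Lengths are in m, angles in degrees, forces in N, time in s.
With the tool pointing down it reaches from about 0.375 to 0.9 m from the base axis. Payload 3.1 kg.
Tool frame: the origin (TCP) lies at the very end of the fingers, on their centre line; the grasp point (between the pads) lies 19 mm behind it; z points along the fingers, y is the line along which they close (so a half turn about z gives the same grasp; the last joint's range is limited). The gripper opens to 87 mm and grips with 3 to 60 N. Pads are 19 mm wide; open, the fingers measure 117 mm over their backs; the gripper's body (75 mm by 190 mm) begins 51 mm behind the grasp point.
Start: joints at [55.606, 30.224, 82.088, -0, 67.689, -10.227], TCP at [0.256, 0.57, 0.223] pointing down, gripper open.
Joint ranges: [-176.69, 176.69], [-43.24, 126.21], [12.49, 139.97], [-82, 262], [0, 151.66], [-163.58, 163.58]. Speed limits (degrees/s): [159.86, 159.86, 180, 180, 180, 180].

### API

Orientations are given as a 3x3 rotation matrix whose columns are the frame's x, y, z axes.
In Python, from rig import * gives the robot as it stands.
- The arm moves only by the tool jog_arm, never from a script. Its arguments are lists of equal length, an entry for each row: "delta_pos": the shift along the world's x, y, z in cm, a list of three; "turn": the turn about the world's z in degrees; "grip": the closure, from 0 (fully open) to 1 (shut). In form: {"delta_pos": [[x, y, z], ...], "turn": [turn, ...], "grip": [grip, ...]}. A call has 1 to 12 rows; each row is the pose to reach, as a shift and turn from the pose commanded when the call began; what a row does not reach only later rows make up. A row lasts 1/8 s, in which the tool goes at most 62.5 mm and 10.7 degrees, less where a joint would pass 70% of its speed; a pose out of reach is approached as far as the arm can. A call with a gripper value outside its range is refused whole. The fingers move at their own pace and stop on an object; the grip force is fixed at half the most. Time passes only in rows, so rows that repeat a pose let the fingers close. It gives the time, the measured TCP pose, the force, the opening and the grip force at its end, in the units of the state.
- read_state(): the state, without advancing time (a new reading comes with each control period).
- capture(name): name is "side" or "top" or "wrist"; returns a dict with "color" (420x560x3 uint8, blue, green, red), "fovy" (degrees; the focal length in pixels is half the picture's height over the tangent of half this angle, whatever the lens; pixels are square), "cx", "cy" (the principal point, pixels), "camera_from_world" (4x4, takes a point from world to camera coordinates). Camera axes: x right, y up, looking along -z (the intrinsics and any distortion apply to the point x, -y, -z); pixel columns grow to the right and rows downward; lengths in m; the calibration is good to about 2 mm. A picture is of the moment at which its call begins. There is no depth.
- hand_in(): hands the job in; it is judged then, once.
The state is a dict: "time_s": time; "joint_positions": joint angles; "qvel": joint speeds; "tau": joint torques, N m; "position": TCP position; "tcp_rot": TCP orientation; "force": force on the tool from outside, world axes, zero at the start; "moment": the same for the moment, N m; "opening": opening from 0.0 (shut) to 1.0 (fully open); "grasp_force": force on a finger pad.
Only numpy, scipy, OpenCV 4.12 (cv2) and the standard library are available. Lean on these libraries where they do the work, as an engineer would, in place of code of your own. Each camera call takes 0.05 s, during which the arm holds its last target. There are 200 camera calls.

## Working session

There is one attempt and no reset: what is moved stays moved. The work goes in short steps, Python scripts to look and compute and a tool call to move; the robot and the scene stay as the last step left them, time stands still between calls to the robot, and variables do not carry over. Pictures are saved under pics/ and viewed, at most 10 in all, crops included, and the job is handed in when it is done.

Besides the shell and the picture viewer there is one more tool, called after "Emit:" as name([rows], argument=value, ...), one row to a line, values as JSON. jog_arm: Moves the arm, as the interface text tells. Its arguments: {"type":"object","properties":{"delta_pos":{"type":"array"},"turn":{"type":"array"},"grip":{"type":"array"}},"required":["delta_pos","turn","grip"]}

```bash
mkdir -p pics
python3 - <<'E'
from rig import *
import cv2,pickle
d={}
for n in("side","top","wrist"):
    c=capture(n); d[n]=c; cv2.imwrite(f"pics/{n}0.png",c["color"])
    print(n,{k:v for k,v in c.items() if k!="color"})
pickle.dump(d,open("c0.pkl","wb"))
s=read_state();print(s["time_s"],s["tcp_rot"],s["force"])
E
```

```text
side {'fovy': 56.35481017729002, 'cx': 277.4273035193528, 'cy': 205.40244536989115, 'camera_from_world': array([[ 0.90670545, -0.42136099, -0.01844294, -0.4793575 ],
       [ 0.32119534,  0.66150209,  0.67767879, -0.27340048],
       [-0.27334736, -0.62037884,  0.73512674, -0.99612113],
       [ 0.        ,  0.        ,  0.        ,  1.        ]])}
top {'fovy': 52.75401720381013, 'cx': 275.4146580232455, 'cy': 211.56802396783698, 'camera_from_world': array([[-0.00947216, -0.99988547, -0.01180396, -0.00146806],
       [ 0.99610922, -0.01046939,  0.08750324, -0.53894765],
       [-0.0876168 , -0.01092919,  0.9960943 , -1.2898862 ],
       [ 0.        ,  0.        ,  0.        ,  1.        ]])}
wrist {'fovy': 63.43538952950499, 'cx': 280.01377040077347, 'cy': 212.39838578881992, 'camera_from_world': array([[ 0.41027495,  0.91195551, -0.0034064 , -0.6218625 ],
       [-0.87603623,  0.39307184, -0.27938335,  0.03313052],
       [-0.25344623,  0.11760813,  0.9601736 , -0.39229978],
       [ 0.        ,  0.        ,  0.        ,  1.        ]])}
0.15 [[-9.12360892e-01  4.09385773e-01 -9.43712447e-04]
 [ 4.09386765e-01  9.12359832e-01 -1.41910989e-03]
 [ 2.80041930e-04 -1.68108375e-03 -9.99998548e-01]] [ 0.47666829 -0.78079469 -0.17482142]
```

View pics/top0.png

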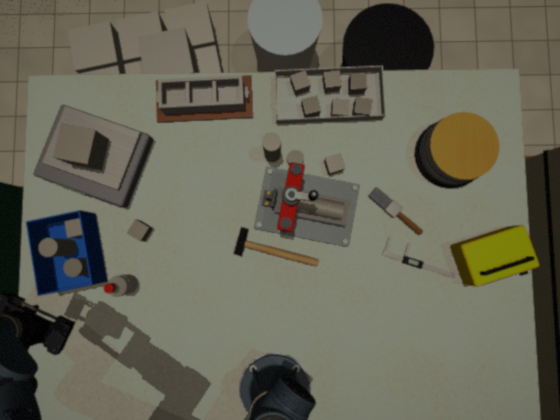

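View pics/side0.png

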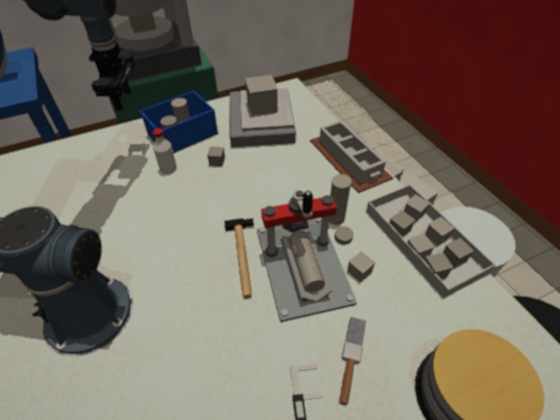

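The vee points to the left in the top picture (world +y). The crosshead is near (290,198), the grip near (313,196), and the core runs to about (343,210). I'll enlarge both crops.

Run:
```python
import cv2,pickle,numpy as np
d=pickle.load(open("c0.pkl","rb"))
a=cv2.resize(d["top"]["color"][155:255,240:370],None,fx=6,fy=6,interpolation=cv2.INTER_CUBIC)
b=cv2.resize(d["side"]["color"][180:320,250:360],None,fx=4.25,fy=4.25,interpolation=cv2.INTER_CUBIC)
cv2.imwrite("pics/a.png",np.clip(a*1.5,0,255));cv2.imwrite("pics/b.png",np.clip(b*1.5,0,255))
```

```text
[ WARN:0@0.043] global loadsave.cpp:1063 imwrite_ Unsupported depth image for selected encoder is fallbacked to CV_8U.
```

View pics/a.png

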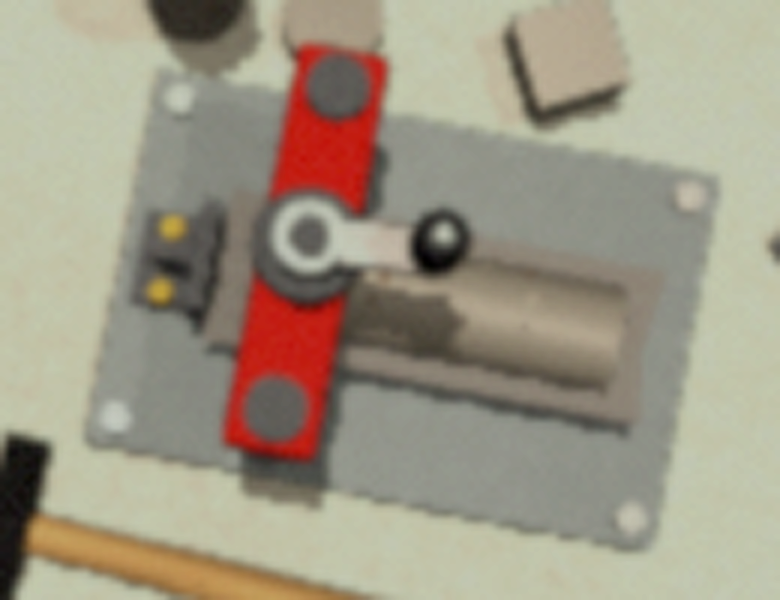

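View pics/b.png

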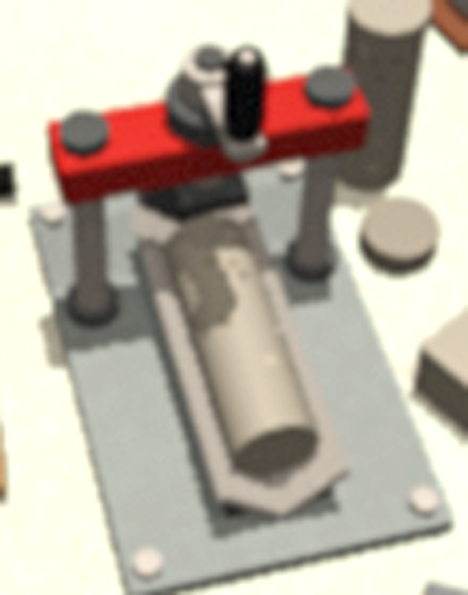

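The crops show (crop pixels): in the top crop, plate corners (158,70), (718,178), (655,550) and (85,445), the grip top at (441,238) and the core's push end from (625,290) to (608,388). In the side crop, the grip runs from (248,55) to (243,130) and the core's push end is centred near (275,452).

```bash
cat > h.py <<'E'
import numpy as np
def ray(c,u,v):
    f=c["color"].shape[0]/2/np.tan(np.radians(c["fovy"]/2))
    T=c["camera_from_world"];R=T[:3,:3]
    return -R.T@T[:3,3], R.T@np.array([(u-c["cx"])/f,-(v-c["cy"])/f,-1])
def atz(c,u,v,z):
    o,d=ray(c,u,v);return o+d*(z-o[2])/d[2]
def proj(c,p):
    f=c["color"].shape[0]/2/np.tan(np.radians(c["fovy"]/2))
    T=c["camera_from_world"];q=T[:3,:3]@p+T[:3,3]
    return np.array([c["cx"]+f*q[0]/-q[2],c["cy"]-f*q[1]/-q[2]])
E
python3 - <<'E'
import pickle,numpy as np
from h import *
np.set_printoptions(precision=4,suppress=True)
d=pickle.load(open("c0.pkl","rb"));t=d["top"];s=d["side"]
T=lambda u,v,z:atz(t,240+(u+.5)/6-.5,155+(v+.5)/6-.5,z)
S=lambda u,v,z:atz(s,250+(u+.5)/4.25-.5,180+(v+.5)/4.25-.5,z)
P=np.array([T(*p,.014) for p in[(158,70),(718,178),(655,550),(85,445)]]);print(P,P.mean(0))
X=np.array([T(*p,.18) for p in[(300,43),(388,60),(315,460),(225,443)]]);print(X,X.mean(0))
for A in(P,X):
    print([np.linalg.norm(A[i]-A[(i+1)%4]) for i in range(4)])
    # vee dir: from right (idx1,2) to left(0,3); cross dir from bottom to top
    a=(A[0]+A[3]-A[1]-A[2]);b=(A[0]+A[1]-A[2]-A[3])
    print(np.degrees(np.arctan2(a[1],a[0])),np.degrees(np.arctan2(b[1],b[0]))+90)
print("knobs",T(337,86,.185),T(275,408,.185))
print("grip top",T(441,238,.283),S(250,55,.283), "bottom", S(243,135,.225))
print("hub",T(310,236,.222),T(310,236,.2))
print("core end",T(625,290,.06),T(608,388,.06),S(275,452,.06))
E
```

```text
[[ 0.6836  0.0219  0.014 ]
 [ 0.623  -0.2704  0.014 ]
 [ 0.4296 -0.2328  0.014 ]
 [ 0.4867  0.0613  0.014 ]] [ 0.5557 -0.105   0.014 ]
[[ 0.6627 -0.049   0.18  ]
 [ 0.6543 -0.0893  0.18  ]
 [ 0.471  -0.0534  0.18  ]
 [ 0.4791 -0.0127  0.18  ]] [ 0.5668 -0.0511  0.18  ]
[np.float64(0.29847231385980666), np.float64(0.1969982083651705), np.float64(0.2995294488347277), np.float64(0.20076617741837374)]
78.64059585627743 78.83634332255667
[np.float64(0.041168388394406986), np.float64(0.18679967594762661), np.float64(0.04150420828887983), np.float64(0.18715785277694438)]
78.47647552661952 78.87261847819549
knobs [ 0.6415 -0.0655  0.185 ] [ 0.4944 -0.0355  0.185 ]
grip top [ 0.5584 -0.104   0.283 ] [ 0.5616 -0.1059  0.283 ] bottom [ 0.5581 -0.1093  0.225 ]
hub [ 0.5678 -0.0513  0.222 ] [ 0.5706 -0.0519  0.2   ]
core end [ 0.5597 -0.2135  0.06  ] [ 0.5105 -0.2039  0.06  ] [ 0.5337 -0.2083  0.06  ]
```

Emit:
jog_arm([
  [0,0,4],
  [2,-5,8],
  [4,-11,11],
  [6,-17,11],
  [8,-23,11],
  [10,-29,11],
  [12,-35,11],
  [13,-40,11],
  [13,-40,11],
  [13,-40,11],
  [13,-40,11],
  [13,-40,11],
], turn=[-10,-20,-30,-40,-50,-60,-70,-80,-90,-100,-110,-120], grip=[1,1,1,1,1,1,1,1,1,1,1,1])

```text
time_s: 1.65
position: [0.3856, 0.17, 0.3323]
tcp_rot: [[0.814, 0.58, -0.001], [0.58, -0.814, -0.0], [-0.001, -0.0, -1.0]]
force: [0.9, 0.5, -0.9]
opening: 0.005
grasp_force: 0.0
```

Emit:
jog_arm([
  [2,-6,0],
  [4,-12,0],
  [6,-18,0],
  [8,-24,0],
  [10,-30,0],
  [11,-35,0],
  [12,-40,0],
  [13.1,-41,0],
  [13.1,-41,0],
  [13.1,-41,0],
  [13.1,-41,-4],
  [13.1,-41,-8],
], turn=[-10.3,-20.6,-30.9,-41.2,-51.5,-61.8,-72.1,-82.4,-92.7,-103,-113.3,-123.8], grip=[1,1,1,1,1,1,1,1,1,1,1,1])

```text
time_s: 3.15
position: [0.5169, -0.2399, 0.2519]
tcp_rot: [[0.029, -1.0, 0.001], [-1.0, -0.029, -0.001], [0.001, -0.001, -1.0]]
force: [-0.3, -0.9, -1.4]
opening: 0.008
grasp_force: 0.0
```

Emit:
jog_arm([
  [0,0,-4],
  [0,0,-8],
  [0,0,-12],
  [0,0,-15],
  [0,0,-17],
  [0,0,-18.5],
  [0,0,-19.2],
  [0,0,-19.2],
], turn=[0,0,0,0,0,0,0,0], grip=[1,1,1,1,1,1,1,1])

```text
time_s: 4.15
position: [0.5169, -0.2398, 0.0605]
tcp_rot: [[0.036, -0.999, -0.0], [-0.999, -0.036, 0.0], [-0.0, 0.0, -1.0]]
force: [0.4, -0.9, 0.9]
opening: 0.008
grasp_force: 0.0
```

```bash
cat > shot.py <<'E'
import sys,cv2,numpy as np,pickle
from rig import *
out=[]
c=capture("side");pickle.dump(c,open("side.pkl","wb"))
b=cv2.resize(c["color"][180:320,240:370],None,fx=4.25,fy=4.25,interpolation=cv2.INTER_CUBIC)
cv2.imwrite(sys.argv[1],cv2.convertScaleAbs(b,alpha=1.5))
s=read_state();print(s["time_s"],s["position"],s["force"],s["joint_positions"])
E
python3 shot.py pics/c.png
```

```text
4.2 [ 0.51714077 -0.24000053  0.06091671] [ 0.55353344 -0.06533273 -0.44496509] [-3.61228867e+01  3.93002503e+01  9.72511218e+01  7.75661401e-04
  4.34036700e+01  1.41842042e+02]
```

View pics/c.png

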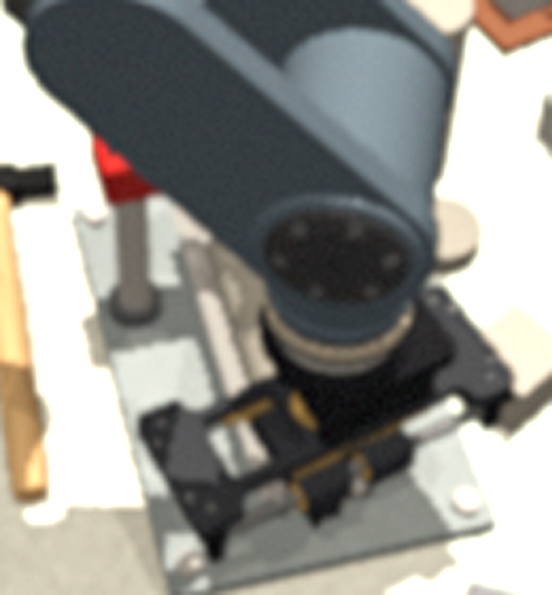

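The closed fingers hang just behind the core's push end, around (330,500) in the crop, and nothing is touching.

Emit:
jog_arm([
  [0.1,0.5,0],
  [0.2,1,0],
  [0.27,1.37,0],
  [0.31,1.57,0],
  [0.35,1.77,0],
  [0.39,1.96,0],
  [0.43,2.16,0],
  [0.47,2.35,0],
  [0.51,2.55,0],
  [0.55,2.75,0],
  [0.59,2.94,0],
  [0.63,3.14,0],
], turn=[0,0,0,0,0,0,0,0,0,0,0,0], grip=[1,1,1,1,1,1,1,1,1,1,1,1])

```text
time_s: 5.7
position: [0.523, -0.2107, 0.0607]
tcp_rot: [[0.036, -0.999, 0.0], [-0.999, -0.036, -0.003], [0.003, 0.0, -1.0]]
force: [-1.9, -6.5, -1.1]
opening: 0.005
grasp_force: 3.6
```

Emit:
jog_arm([
  [0.04,0.2,0],
  [0.08,0.39,0],
  [0.12,0.59,0],
  [0.16,0.78,0],
  [0.2,0.98,0],
  [0.24,1.18,0],
  [0.27,1.37,0],
  [0.31,1.57,0],
  [0.35,1.77,0],
  [0.39,1.96,0],
  [0.43,2.16,0],
  [0.47,2.35,0],
], turn=[0,0,0,0,0,0,0,0,0,0,0,0], grip=[1,1,1,1,1,1,1,1,1,1,1,1])

```text
time_s: 7.2
position: [0.5278, -0.1871, 0.0607]
tcp_rot: [[0.036, -0.999, 0.0], [-0.999, -0.036, -0.003], [0.003, -0.0, -1.0]]
force: [-1.8, -7.1, -0.0]
opening: 0.007
grasp_force: 3.5
```

Emit:
jog_arm([
  [0.02,0.1,0],
  [0.04,0.2,0],
  [0.06,0.29,0],
  [0.08,0.39,0],
  [0.1,0.49,0],
  [0.12,0.59,0],
  [0.14,0.69,0],
  [0.16,0.78,0],
], turn=[0,0,0,0,0,0,0,0], grip=[1,1,1,1,1,1,1,1])

```text
time_s: 8.2
position: [0.5294, -0.1793, 0.0607]
tcp_rot: [[0.036, -0.999, 0.0], [-0.999, -0.036, -0.003], [0.003, -0.0, -1.0]]
force: [-2.3, -5.8, -0.9]
opening: 0.005
grasp_force: 3.5
```

Emit:
jog_arm([
  [0.02,0.1,0],
  [0.04,0.2,0],
  [0.06,0.29,0],
  [0.08,0.39,0],
  [0.1,0.49,0],
  [0.12,0.59,0],
], turn=[0,0,0,0,0,0], grip=[1,1,1,1,1,1])

```text
time_s: 8.95
position: [0.5305, -0.1742, 0.0607]
tcp_rot: [[0.037, -0.999, -0.0], [-0.999, -0.037, -0.005], [0.005, 0.0, -1.0]]
force: [-4.7, -11.4, -1.2]
opening: 0.003
grasp_force: 5.9
```

Emit:
jog_arm([
  [0.02,0.1,0],
  [0.04,0.2,0],
  [0.06,0.29,0],
], turn=[0,0,0], grip=[1,1,1])

```text
time_s: 9.32
position: [0.5306, -0.174, 0.0608]
tcp_rot: [[0.039, -0.999, -0.001], [-0.999, -0.039, -0.009], [0.009, 0.001, -1.0]]
force: [-8.8, -19.1, -1.5]
opening: 0.004
grasp_force: 10.3
```

Emit:
jog_arm([
  [0,-0.1,0],
  [-0.2,-1,0],
  [-0.5,-2.5,0],
  [-0.8,-4,0],
  [-0.8,-4,5],
  [-0.8,-4,11],
  [-0.8,-4,17],
  [-0.8,-4,23],
  [-0.8,-4,29],
  [-0.8,-4,30],
  [1,0,30],
  [2.8,6.35,30],
], turn=[0,0,0,0,0,0,10,20,30,40,50,60], grip=[1,1,1,1,1,1,1,0.45,0.45,0.45,0.45,0.45])

```text
time_s: 10.82
position: [0.5588, -0.1091, 0.3608]
tcp_rot: [[0.884, -0.467, 0.001], [-0.467, -0.884, -0.001], [0.001, -0.0, -1.0]]
force: [-0.4, -0.0, -0.4]
opening: 0.483
grasp_force: 0.0
```

Emit:
jog_arm([
  [0,0,0],
  [0,0,0],
  [0,0,0],
  [0,0,0],
  [0,0,0],
  [0,0,0],
  [0,0,0],
  [0,0,0],
  [0,0,0],
  [0,0,0],
  [0,0,0],
  [0,0,0],
], turn=[10,20,30,40,50,60,70,80,90,100,109.5,109.5], grip=[0.45,0.45,0.45,0.45,0.45,0.45,0.45,0.45,0.45,0.45,0.45,0.45])

```text
time_s: 12.32
position: [0.5581, -0.1085, 0.3604]
tcp_rot: [[0.149, 0.989, -0.0], [0.989, -0.149, 0.0], [0.0, -0.0, -1.0]]
force: [0.1, -0.2, 0.1]
opening: 0.552
grasp_force: 0.0
```

Run:
```python
from rig import *
import cv2,pickle,numpy as np
from h import *
c=capture("wrist");pickle.dump(c,open("w.pkl","wb"))
cv2.imwrite("pics/w1.png",cv2.convertScaleAbs(c["color"],alpha=1.5))
s=read_state();print(s["time_s"],s["position"],s["force"],s["joint_positions"],s["opening"])
print(proj(c,np.array([.559,-.105,.283])),proj(c,np.array([.567,-.051,.222])),proj(c,np.array([.567,-.051,.254])))
t=capture("top");pickle.dump(t,open("t1.pkl","wb"))
cv2.imwrite("pics/t1.png",cv2.resize(t["color"][155:255,240:370],None,fx=6,fy=6))
```

```text
12.375 [ 0.55813482 -0.10843106  0.36045272] [-0.37757934 -0.23473968  0.22864754] [-2.22559562e+01  1.83566832e+01  7.94679895e+01  7.12062927e-03
  8.21897388e+01 -1.36132290e+01] 0.5461789496971939
[281.67703552 214.75170255] [281.33611051 133.82240208] [281.40509135 136.30563813]
```

View pics/w1.png

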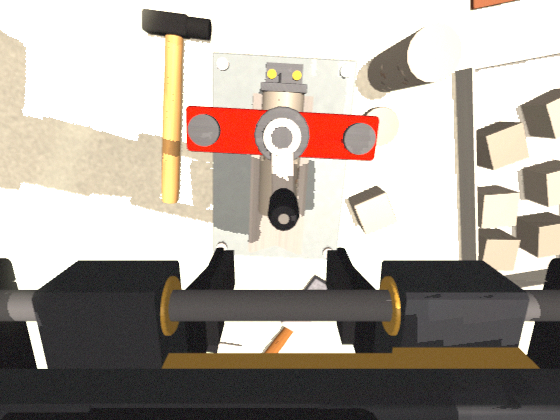

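The grip top is at (284,215), about 1.5 mm to the right of where I predicted. The hub is at (282,136), and the core's end appears to meet the stop plate near (284,90). Next I descend around the grip and close.

Emit:
jog_arm([
  [0.24,0.26,-3],
  [0.24,0.26,-6],
  [0.24,0.26,-9],
  [0.24,0.26,-11],
  [0.24,0.26,-12.4],
  [0.24,0.26,-12.4],
  [0.24,0.26,-12.4],
  [0.24,0.26,-12.4],
  [0.24,0.26,-12.4],
  [0.24,0.26,-12.4],
], turn=[0,0,0,0,0,0,0,0,0,0], grip=[0.45,0.45,0.45,0.45,0.45,0.45,1,1,1,1])

```text
time_s: 13.68
position: [0.5609, -0.1057, 0.2372]
tcp_rot: [[0.147, 0.989, 0.001], [0.989, -0.147, -0.0], [-0.0, 0.001, -1.0]]
force: [-0.2, 0.9, 2.6]
opening: 0.286
grasp_force: 30.0
```

```bash
cat > arc.py <<'E'
import sys,numpy as np
# arc.py cx cy x y step n : deltas (cm) clockwise from commanded (x,y) about centre, r=55mm
cx,cy,x,y,st,n=map(float,sys.argv[1:])
a=np.arctan2(y-cy,x-cx)
print(np.degrees(a),np.hypot(x-cx,y-cy))
b=a-np.radians(st)*np.arange(1,int(n)+1)
P=np.c_[cx+.055*np.cos(b)-x,cy+.055*np.sin(b)-y]*100
print([[round(p[0],2),round(p[1],2),0] for p in P])
E
python3 arc.py .567 -.0515 .5605 -.1057 15 12
python3 -c "
from rig import *
s=read_state();print(s['time_s'],s['position'],s['force'],s['moment'],s['opening'],s['grasp_force'])"
```

```text
-96.83860493104399 0.05458836872448196
[[np.float64(-1.4), np.float64(0.31), 0], [np.float64(-2.65), np.float64(1.02), 0], [np.float64(-3.67), np.float64(2.02), 0], [np.float64(-4.41), np.float64(3.26), 0], [np.float64(-4.79), np.float64(4.64), 0], [np.float64(-4.81), np.float64(6.07), 0], [np.float64(-4.46), np.float64(7.47), 0], [np.float64(-3.75), np.float64(8.72), 0], [np.float64(-2.75), np.float64(9.74), 0], [np.float64(-1.51), np.float64(10.48), 0], [np.float64(-0.13), np.float64(10.86), 0], [np.float64(1.3), np.float64(10.88), 0]]
13.675 [ 0.56094566 -0.10567207  0.2372178 ] [-0.18562674  0.89238843  2.59137601] [-0.06328296  0.10184251  0.01350473] 0.28608244405906735 29.99985884875059
```

Emit:
jog_arm([
  [-1.4,0.31,0],
  [-2.65,1.02,0],
  [-3.67,2.02,0],
  [-4.41,3.26,0],
  [-4.79,4.64,0],
  [-4.81,6.07,0],
], turn=[0,0,0,0,0,0], grip=[1,1,1,1,1,1])

```text
time_s: 14.42
position: [0.5134, -0.0466, 0.2372]
tcp_rot: [[0.147, 0.989, 0.003], [0.989, -0.147, -0.004], [-0.004, 0.003, -1.0]]
force: [2.2, -5.9, -0.5]
opening: 0.283
grasp_force: 30.0
```

Emit:
jog_arm([
  [0.35,1.4,0],
  [1.06,2.65,0],
  [2.06,3.67,0],
  [3.3,4.41,0],
  [4.68,4.79,0],
  [6.11,4.81,0],
], turn=[0,0,0,0,0,0], grip=[1,1,1,1,1,1])

```text
time_s: 15.18
position: [0.5718, 0.0038, 0.2372]
tcp_rot: [[0.147, 0.989, -0.004], [0.989, -0.147, 0.0], [-0.0, -0.004, -1.0]]
force: [-6.0, -1.3, 6.0]
opening: 0.279
grasp_force: 30.0
```

Emit:
jog_arm([
  [1.4,-0.35,0],
  [2.65,-1.06,0],
  [3.67,-2.06,0],
  [4.41,-3.3,0],
  [4.79,-4.68,0],
  [4.81,-6.11,0],
], turn=[0,0,0,0,0,0], grip=[1,1,1,1,1,1])

```text
time_s: 15.92
position: [0.623, -0.056, 0.2372]
tcp_rot: [[0.147, 0.989, 0.003], [0.989, -0.147, 0.004], [0.004, 0.003, -1.0]]
force: [0.6, 5.8, 2.8]
opening: 0.28
grasp_force: 30.0
```

Emit:
jog_arm([
  [-0.35,-1.4,0],
  [-1.06,-2.65,0],
  [-2.06,-3.67,0],
  [-3.3,-4.41,0],
  [-4.68,-4.79,0],
  [-6.11,-4.81,0],
], turn=[0,0,0,0,0,0], grip=[1,1,1,1,1,1])

```text
time_s: 16.68
position: [0.5627, -0.1059, 0.2373]
tcp_rot: [[0.148, 0.989, 0.006], [0.989, -0.148, 0.0], [0.001, 0.006, -1.0]]
force: [6.0, 3.3, 0.5]
opening: 0.279
grasp_force: 30.0
```

Emit:
jog_arm([
  [-1.4,0.35,0],
  [-2.65,1.06,0],
  [-3.67,2.06,0],
], turn=[0,0,0], grip=[1,1,1])

```text
time_s: 17.05
position: [0.5261, -0.0866, 0.2373]
tcp_rot: [[0.148, 0.989, 0.006], [0.989, -0.148, -0.003], [-0.002, 0.007, -1.0]]
force: [7.1, -1.3, -1.6]
opening: 0.279
grasp_force: 30.0
```

Emit:
jog_arm([
  [-0.74,1.24,0],
  [-1.12,2.62,0],
  [-1.14,4.05,0],
], turn=[0,0,0], grip=[1,1,1])

```text
time_s: 17.42
position: [0.5133, -0.0466, 0.2372]
tcp_rot: [[0.147, 0.989, 0.003], [0.989, -0.147, -0.004], [-0.004, 0.003, -1.0]]
force: [1.9, -5.8, 0.1]
opening: 0.281
grasp_force: 30.0
```

Emit:
jog_arm([
  [0.35,1.4,0],
  [1.06,2.65,0],
  [2.06,3.67,0],
], turn=[0,0,0], grip=[1,1,1])

```text
time_s: 17.8
position: [0.5324, -0.0093, 0.2372]
tcp_rot: [[0.147, 0.989, -0.001], [0.989, -0.147, -0.003], [-0.004, -0.001, -1.0]]
force: [-3.3, -4.8, 2.9]
opening: 0.281
grasp_force: 30.0
```

Emit:
jog_arm([
  [1.24,0.74,0],
  [2.62,1.12,0],
  [4.05,1.14,0],
], turn=[0,0,0], grip=[1,1,1])

```text
time_s: 18.18
position: [0.5718, 0.0038, 0.2372]
tcp_rot: [[0.147, 0.989, -0.004], [0.989, -0.147, 0.0], [-0.0, -0.004, -1.0]]
force: [-5.2, -1.0, 5.9]
opening: 0.281
grasp_force: 30.0
```

Emit:
jog_arm([
  [1.4,-0.35,0],
  [2.65,-1.06,0],
  [3.67,-2.06,0],
], turn=[0,0,0], grip=[1,1,1])

```text
time_s: 18.55
position: [0.6098, -0.0151, 0.2372]
tcp_rot: [[0.147, 0.989, -0.001], [0.989, -0.147, 0.004], [0.004, -0.002, -1.0]]
force: [-1.7, 5.0, 6.1]
opening: 0.279
grasp_force: 30.0
```

Emit:
jog_arm([
  [0.74,-1.24,0],
  [1.12,-2.62,0],
  [1.14,-4.05,0],
], turn=[0,0,0], grip=[1,1,1])

```text
time_s: 18.92
position: [0.623, -0.056, 0.2372]
tcp_rot: [[0.147, 0.989, 0.003], [0.989, -0.147, 0.004], [0.004, 0.003, -1.0]]
force: [0.6, 5.4, 2.8]
opening: 0.278
grasp_force: 30.0
```

Still running free at about 5.4 N.

Emit:
jog_arm([
  [-0.35,-1.4,0],
  [-1.06,-2.65,0],
  [-2.06,-3.67,0],
], turn=[0,0,0], grip=[1,1,1])

```text
time_s: 19.3
position: [0.603, -0.0938, 0.2373]
tcp_rot: [[0.147, 0.989, 0.005], [0.989, -0.147, 0.002], [0.003, 0.005, -1.0]]
force: [3.4, 4.1, 1.4]
opening: 0.28
grasp_force: 30.0
```

Emit:
jog_arm([
  [-1.24,-0.74,0],
  [-2.62,-1.12,0],
  [-4.05,-1.14,0],
], turn=[0,0,0], grip=[1,1,1])

```text
time_s: 19.68
position: [0.5627, -0.106, 0.2372]
tcp_rot: [[0.148, 0.989, 0.006], [0.989, -0.148, 0.0], [0.001, 0.006, -1.0]]
force: [5.2, 3.5, -0.2]
opening: 0.283
grasp_force: 30.0
```

Two turns done and still free (about 5 N).

Emit:
jog_arm([
  [-1.4,0.35,0],
  [-2.65,1.06,0],
  [-3.67,2.06,0],
], turn=[0,0,0], grip=[1,1,1])

```text
time_s: 20.05
position: [0.5265, -0.087, 0.2373]
tcp_rot: [[0.148, 0.989, 0.007], [0.989, -0.148, -0.004], [-0.003, 0.008, -1.0]]
force: [7.0, -4.5, -3.0]
opening: 0.281
grasp_force: 30.0
```

The rise is about 2.6 N, so the pad has made contact. I'll continue in small steps.

Emit:
jog_arm([
  [-0.4,0.59,0],
  [-0.74,1.24,0],
], turn=[0,0], grip=[1,1])

```text
time_s: 20.3
position: [0.5189, -0.0755, 0.2373]
tcp_rot: [[0.147, 0.989, 0.006], [0.989, -0.147, -0.006], [-0.005, 0.007, -1.0]]
force: [4.4, -6.2, -3.1]
opening: 0.279
grasp_force: 30.0
```

Emit:
jog_arm([
  [-0.25,0.72,0],
], turn=[0], grip=[1])

```text
time_s: 20.42
position: [0.5161, -0.0687, 0.2372]
tcp_rot: [[0.147, 0.989, 0.005], [0.989, -0.147, -0.006], [-0.006, 0.006, -1.0]]
force: [2.8, -7.8, -1.7]
opening: 0.28
grasp_force: 30.0
```

Emit:
jog_arm([
  [-0.12,0.56,0],
], turn=[0], grip=[1])

```text
time_s: 20.55
position: [0.5146, -0.0632, 0.2372]
tcp_rot: [[0.147, 0.989, 0.004], [0.989, -0.147, -0.007], [-0.006, 0.005, -1.0]]
force: [2.7, -9.0, -1.3]
opening: 0.278
grasp_force: 30.0
```

Total rise is about 4.2 N, which is mid-band. Now I relieve the load, let go and lift.

Emit:
jog_arm([
  [0,0,0],
  [0.06,-0.28,0],
  [0.06,-0.28,0],
  [0.06,-0.28,0],
  [0.06,-0.28,0],
  [0.06,-0.28,0],
  [0.06,-0.28,3],
  [0.06,-0.28,7],
  [0.06,-0.28,12],
  [0.06,-0.28,16],
  [0.06,-0.28,16],
], turn=[0,0,0,0,0,0,0,0,0,0,0], grip=[1,1,0.6,0.6,0.6,0.6,0.6,0.6,0.6,0.6,0.6])

```text
time_s: 21.92
position: [0.5152, -0.0634, 0.4002]
tcp_rot: [[0.147, 0.989, 0.008], [0.989, -0.147, -0.003], [-0.002, 0.008, -1.0]]
force: [0.4, 0.0, 0.6]
opening: 0.399
grasp_force: 0.0
```

Run:
```python
from rig import *
import cv2
c=capture("wrist")
cv2.imwrite("pics/w2.png",cv2.convertScaleAbs(c["color"],alpha=1.3))
s=read_state();print(s["time_s"],s["position"],s["force"],s["opening"])
```

```text
21.975 [ 0.51386263 -0.06303496  0.39781468] [-0.33857623  0.03096002 -0.64231263] 0.39951494096096796
```

View pics/w2.png

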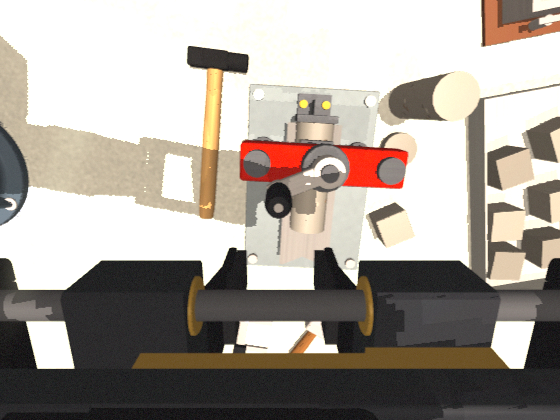

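The picture shows the core end meeting the stop plate near (316,122), the grip free at (278,200), and the hand clear of everything. Handing in.

```bash
python3 -c "
from rig import *
print(hand_in())"
```

```text
the job is handed in; nothing more can be done
None
```

The core is home against the length stop and clamped, with a grip-force rise of about 4.2 N (inside the 3 to 6 N band). The grip is released and the job was handed in at about 22 s; no verdict came back.

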